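# Clear and pop open the spring-lid parts case

## Task

Someone left a red-and-yellow carton lying on the lid of the green-marked parts case. Without picking it up, push it with the fingertips until it lies wholly on the wooden deck in the middle; then press the green pad down until the touch catch lets go, and back away so that the lid springs ajar. Leave the orange-marked case shut and everything else where it is.

Things in the scene. Friction and masses are not known exactly. Their poses are not given: they have to be found in the camera images.
- station: Bench-top parts station, fixed: steel base plate 180 x 440 x 8 mm (x, y, z); origin at the centre of its underside, on the bench. The wooden deck stands on its middle, a spring-lid case at each end (centres 148 mm to +y and -y along the station's y); which case is at which end changes. Its x points away from the robot, turned by up to 0.25 rad.
- deck (a point): Centre of the top face of the wooden deck, 64 mm above the bench. The deck is a solid block whose top is 150 mm (x) by 160 mm (y); axes as the station's. A 3 mm gap parts it from each lid; the deck top is 2 mm lower than the lids' tops.
- case_green: Grey parts case 150 x 130 mm (x, y) with a green strip on its front (-x) face, fixed on the base plate; origin at the centre of its underside, 8 mm above the bench; axes as the station's. Its flat lid covers it fully; the shut lid's top is 66 mm above the bench. Brass fittings inside.
- lid_green_pad (a point): Centre of the green press pad (26 x 70 mm, flat) on the top face of the green case's lid, midway across and 17 mm behind the lid's front (-x) edge; it moves with the lid. 133 mm from the hinge. Press here with 6 to 8 N: the catch lets go about 3 mm down, the solid stop is 4.7 mm down. The carton's weight does not trip it.
- lid_green (a joint): Angle (rad) of the green case's lid (150 x 130 x 6 mm, hinged along its far +x edge). 0: shut, held by the catch, cannot be pulled up. Pressed, it goes below 0: the catch lets go at about -0.022, the solid stop is at -0.035. Once let go, as the finger withdraws, a spring lifts it (2.5 N, half a second) to its stop at +0.45, front edge 65 mm up, where it stays ajar.
- case_orange: The same kind of case with an orange strip; origin at the centre of its underside, 8 mm above the bench. To be left shut.
- lid_orange (a joint): Angle (rad) of the orange case's lid: same mechanism, 0 shut. Must stay shut.
- carton: Loose closed carton, red with yellow ends, 90 x 50 x 24 mm (x, y, z), 0.10 to 0.19 kg, lying flat on the green case's lid, its long side roughly along the station's x; origin at the centre of its underside. To be pushed sideways (along the station's y) to the deck.
- carton_corner0 (a point): Bottom corner of the carton at (+45, +25) mm of its origin (carton axes).
- carton_corner1 (a point): Bottom corner of the carton at (+45, -25) mm of its origin (carton axes).
- carton_corner2 (a point): Bottom corner of the carton at (-45, -25) mm of its origin (carton axes).
- carton_corner3 (a point): Bottom corner of the carton at (-45, +25) mm of its origin (carton axes).
- tin: Small can, 40 mm across and 35 mm high, standing on the orange case's lid; origin at the centre of its underside. Bystander.
- spare_carton: Second red-and-yellow carton of the same size, 90 x 50 x 24 mm, lying on the bench in front of (robot side of) the station; origin at the centre of its underside. Bystander.
- jar: Jar with a blue lid, 52 mm across and 70 mm high, standing on the bench behind the station; origin at the centre of its underside. Bystander.
Mind the look-alikes: they are no part of the job. Leave any black, purple or turquoise look-alike of the carton alone.

How it is judged:
By the outcome, as a careful person would: the job done as asked, in the order asked, and still so for the second after the job is handed in, with the robot touching nothing.
It also fails if it takes over 40 s, if anything falls off the work surface, if the arm or the gripper's body presses on something with over 40 N, if the wrist force passes 120 N, or if a joint passes its speed limit or range.

## Robot

A 6-joint arm with a two-finger parallel gripper is mounted at the origin on the work surface. World frame = base frame: x ahead of the robot, y to its left, z up, the work surface at z = 0. Lengths are in m, angles in rad, forces in N, time in s.
With the tool pointing down it reaches from about 0.35 to 0.775 m from the base axis. Payload 7.3 kg.
Tool frame: the origin (TCP) lies between the finger pads; the fingertips stand 25 mm ahead of it and the grasp point (between the pads) lies 6 mm ahead of it; y points along the fingers, z is the direction in which the jaws open and shut, and the axes are right-handed (so a half turn about y gives the same grasp; the last joint's range is limited). The gripper opens to 92 mm and grips with 3 to 60 N. Pads are 19 mm wide; open, the fingers measure 130 mm over their backs; the gripper's body (75 mm by 190 mm) begins 47 mm behind the grasp point.
Start: joints at [-1.491, 0.342, 1.524, -0, 1.275, -0.146], TCP at [0.118, -0.512, 0.252] pointing down, gripper open.
Joint ranges: [-2.53, 2.53], [-0.77, 2.02], [0.04, 2.7], [-1, 4.14], [0.28, 2.66], [-3.11, 3.11]. Speed limits (rad/s): [2.57, 2.57, 3.14, 3.14, 3.14, 3.14].

## Interface

Orientations are given as [roll, pitch, yaw] about the fixed x, y, z axes, in that order (R = Rz(yaw) Ry(pitch) Rx(roll)).
In Python, from cell import sensors, read_camera, hand_in gives the robot as it stands. The module is installed in compiled form; this text tells all that it offers.
- The arm moves only by the tool send_rows, never from a script. Its argument "motion" is a list that holds one entry, the list of rows, each a list of 4 numbers: the shift along the tool's x, y, z in m, then the turn about the tool's y in degrees. In form: [[[tx, ty, tz, twist], ...]]. A call has 1 to 8 rows; each row is the pose to reach, as a shift and turn from the pose measured when the call began, along the tool's axes at that moment; what a row does not reach only later rows make up. A row lasts 1/10 s, in which the tool goes at most 50 mm and 8.59 degrees, less where a joint would pass 70% of its speed; a pose out of reach is approached as far as the arm can. A call with a gripper value outside its range is refused whole. "gripper" is the opening, from 0 (shut) to 1 (fully open), set as the call begins (left out, the last holds). The fingers move at their own pace and stop on an object; "grip_force" is the grip in N (left out, the last holds). Time passes only in rows, so rows that repeat a pose let the fingers close. It gives the time, the measured TCP pose, the force and the opening at its end, in the units of the state.
- sensors.observe(): the state, without advancing time (a new reading comes with each control period).
- read_camera(name): name is "scene" or "top" or "wrist"; returns a dict with "frame" (420x560x3 uint8, red, green, blue), "fx", "fy", "cx", "cy" (pixels), "extrinsics" (4x4, takes a point from world to camera coordinates). Camera axes: x right, y up, looking along -z (the intrinsics and any distortion apply to the point x, -y, -z); pixel columns grow to the right and rows downward; lengths in m; the calibration is good to about 2 mm. The wrist camera is an equidistant fisheye: a pixel r from the principal point sees the ray r / f radians off the axis. A picture is of the moment at which its call begins. There is no depth.
- hand_in(): hands the job in, once; it reports no verdict.
The state is a dict: "time": time; "qpos": joint angles; "qvel": joint speeds; "joint_efforts": joint torques, N m; "tool_pos": TCP position; "tool_rot": TCP orientation; "contact_force": force on the tool from outside, world axes, zero at the start; "torque": the same for the moment, N m; "opening": finger opening in m.
Only numpy, scipy, OpenCV 4.12 (cv2) and the standard library are available. Lean on these libraries where they do the work, as an engineer would, in place of code of your own. Each camera call takes 0.05 s, during which the arm holds its last target.

## Working session

There is one attempt and no reset: what is moved stays moved. The work goes in short steps, Python scripts to look and compute and a tool call to move; the robot and the scene stay as the last step left them, time stands still between calls to the robot, and variables do not carry over. Pictures are saved under pics/ and viewed, and the job is handed in when it is done.

Besides the shell and the picture viewer there is one more tool, called after ">>>" by a JSON object that holds its "op" and its "data". send_rows: Moves the arm, as the interface text tells. Its arguments: {"type":"object","properties":{"motion":{"type":"array"},"gripper":{"type":"number"},"grip_force":{"type":"number"}},"required":["motion"]}

```bash
mkdir -p pics
python3 - <<'E'
from cell import sensors, read_camera
import cv2,numpy as np,pickle
d={}
for n in("scene","top"):
    c=read_camera(n);d[n]=c
    cv2.imwrite(f"pics/{n}0.png",c["frame"][:,:,::-1])
    print(n,c["fx"],c["fy"],c["cx"],c["cy"],np.round(c["extrinsics"],3).tolist(),[k for k in c])
pickle.dump(d,open("d0.pkl","wb"))
print(sensors.observe())
E
```

```text
scene 514.3664777654018 514.3664777654018 287.1677722471727 209.61300143973696 [[0.26, 0.966, -0.009, -0.236], [-0.686, 0.191, 0.702, 0.321], [0.679, -0.176, 0.713, -1.426], [0.0, 0.0, 0.0, 1.0]] ['frame', 'fx', 'fy', 'cx', 'cy', 'extrinsics']
top 399.10506144953604 399.10506144953604 283.45605254748295 204.50075431155653 [[-0.003, -1.0, 0.002, 0.089], [0.983, -0.002, 0.185, -0.571], [-0.185, 0.002, 0.983, -0.658], [0.0, 0.0, 0.0, 1.0]] ['frame', 'fx', 'fy', 'cx', 'cy', 'extrinsics']
{'time': 0.1, 'qpos': array([-1.49099653e+00,  3.42683303e-01,  1.52493833e+00,  6.05368284e-07,
        1.27541082e+00, -1.46005081e-01]), 'qvel': array([ 0.00135027, -0.00143974, -0.00196491, -0.00094756,  0.0015477 ,
        0.00065185]), 'joint_efforts': array([ 2.05439705e-03, -4.32004237e+01, -2.44694227e+01,  7.19339051e-02,
        5.26567816e-02, -4.95258269e-05]), 'tool_pos': array([ 0.11753466, -0.51132647,  0.25109286]), 'tool_rot': array([-1.57222072e+00,  2.10043924e-04, -2.91578810e+00]), 'contact_force': array([ 0.63823356, -0.92095701, -0.25887705]), 'torque': array([-0.01222424, -0.00053958, -0.03458663]), 'opening': 0.09149401749202117}
```

View pics/scene0.png

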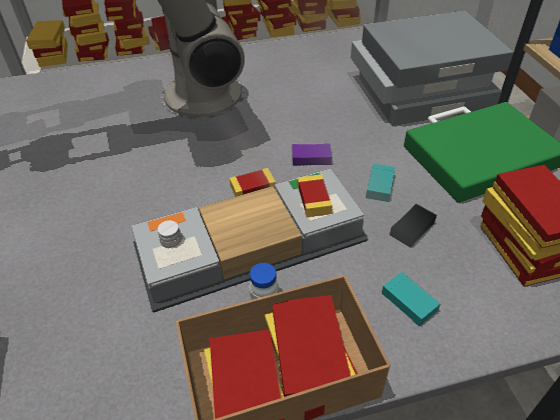

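View pics/top0.png

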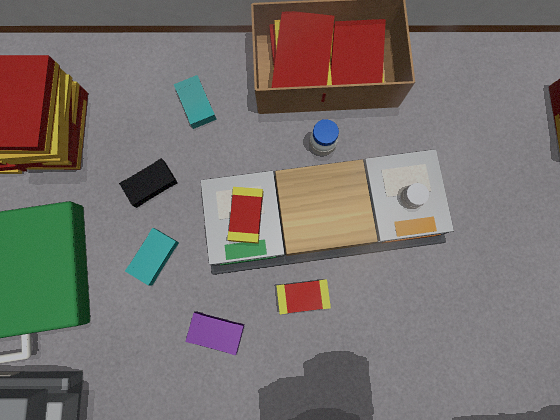

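```bash
cat > h.py <<'E'
import numpy as np,cv2
def proj(c,P):
    E=np.array(c["extrinsics"]);p=np.atleast_2d(P)@E[:3,:3].T+E[:3,3]
    return np.c_[c["cx"]+c["fx"]*p[:,0]/-p[:,2], c["cy"]-c["fy"]*p[:,1]/-p[:,2]]
def ray(c,uv,z):
    E=np.array(c["extrinsics"]);R=E[:3,:3];o=-R.T@E[:3,3]
    uv=np.atleast_2d(uv).astype(float)
    d=np.c_[(uv[:,0]-c["cx"])/c["fx"],-(uv[:,1]-c["cy"])/c["fy"],-np.ones(len(uv))]@R
    return o+d*((z-o[2])/d[:,2])[:,None]
def big(m,lo=0):
    n,l,s,ce=cv2.connectedComponentsWithStats(m.astype(np.uint8))
    return [(l==i,s[i],ce[i]) for i in range(1,n) if s[i][4]>lo]
E
python3 - <<'E'
import pickle;from h import *
d=pickle.load(open("d0.pkl","rb"));c=d["top"];f=c["frame"]
hsv=cv2.cvtColor(f,cv2.COLOR_RGB2HSV)
H,S,V=[hsv[:,:,i].astype(int) for i in range(3)]
roi=np.zeros(H.shape,bool);roi[150:275,195:460]=1
def rep(name,m,z):
    for mm,s,ce in big(m&roi,60):
        pts=ray(c,np.argwhere(mm)[:,::-1],z)[:,:2]
        r=cv2.minAreaRect((pts*1000).astype(np.float32))
        print(name,s[4],np.round(ce),'rect',np.round(r[0],1),np.round(r[1],1),round(r[2],1))
print(f[200,320],f[216,245],f[238,243],f[251,245],f[190,275],f[180,210],f[226,415])
red=((H<8)|(H>172))&(S>150);yel=(H>20)&(H<32)&(S>150)
rep('carton',red|yel,0.090);rep('yel',yel,.09);rep('red',red,.09)
rep('deck',(H>8)&(H<22)&(S>50)&(S<160),0.064)
rep('green',(H>45)&(H<80)&(S>80),.066)
rep('orange',(H>5)&(H<18)&(S>170),.066)
cr=cv2.resize(f[150:290,190:460],None,fx=2.9,fy=2.9,interpolation=cv2.INTER_CUBIC)
cv2.imwrite("pics/crop1.png",cr[:,:,::-1])
E
```

```text
[182 158 117] [152  44  40] [185 185  78] [ 71 142  90] [185 186 189] [170 172 173] [181 141  87]
carton 1209 [245. 212.] rect [553.8 151.5] [50.4 78.7] 85.0
yel 114 [247. 191.] rect [586.5 148.6] [50.4 13. ] 85.4
red 1081 [245. 214.] rect [548.2 152.2] [50. 62.] 85.3
deck 7592 [325. 207.] rect [565.7  14.8] [152.6 160.9] 7.7
deck 615 [415. 226.] rect [ 530.2 -140.9] [26.7 71. ] 7.6
green 581 [245. 250.] rect [491.  153.2] [25.8 69.3] 7.6
green 90 [248. 260.] rect [471.5 148.1] [ 3.  95.9] 7.6
```

View pics/crop1.png

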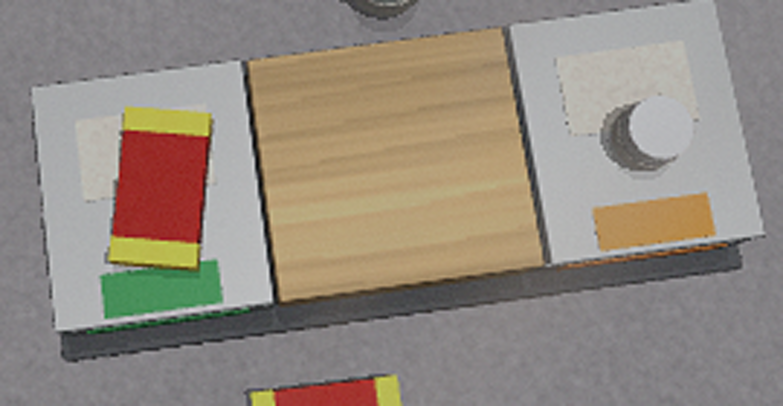

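```bash
cat >> h.py <<'E'
from scipy.spatial.transform import Rotation as Rn
YAW=np.radians(7.6);DECK=np.array([.5657,.0148])
SX=np.array([np.cos(YAW),np.sin(YAW)]);SY=np.array([-SX[1],SX[0]])
def st(x,y): return DECK+x*SX+y*SY
def tost(p): v=np.asarray(p)[:2]-DECK; return np.array([v@SX,v@SY])
def go(p,ang=-82.4):
    from cell import sensors
    s=sensors.observe();R=Rn.from_euler('xyz',s["tool_rot"]).as_matrix()
    a=np.degrees(np.arctan2(R[1,0],R[0,0]))
    sh=R.T@(np.array(p)-s["tool_pos"])
    tw=-((ang-a+180)%360-180)
    print("t",round(s["time"],2),"pos",np.round(s["tool_pos"],4),"st",np.round(tost(s["tool_pos"]),4),"a",round(a,2),"F",np.round(s["contact_force"],2),"op",round(s["opening"],4),"-> shift",np.round(sh,4),"twist",round(tw,2))
E
python3 - <<'E'
from h import *
go([.45,-.22,.25],-125);print(st(0,.195))
E
```

```text
t 0.1 pos [ 0.1175 -0.5113  0.2511] st [-0.5138 -0.4622] a -167.06 F [ 0.64 -0.92 -0.26] op 0.0915 -> shift [-0.3893  0.0015 -0.2095] twist -42.06
[0.53991    0.20808703]
```

>>> {"op": "send_rows", "data": {"motion": [[[-0.045, 0, -0.02, -8], [-0.09, 0, -0.045, -16], [-0.135, 0, -0.07, -24], [-0.18, 0, -0.095, -32], [-0.225, 0, -0.12, -40], [-0.27, 0, -0.145, -42], [-0.315, 0, -0.17, -42], [-0.36, 0, -0.195, -42]]], "gripper": 0.33}}

```text
time: 0.9
tool_pos: [0.4181, -0.2459, 0.2513]
tool_rot: [-1.572, 0.001, -2.183]
contact_force: [0.6, -0.6, 1.0]
opening: 0.0326
```

Run:
```python
from h import *
go([.54,.208,.18])
```

```text
t 0.9 pos [ 0.4181 -0.2459  0.2513] st [-0.1807 -0.2389] a -125.06 F [ 0.61 -0.62  1.02] op 0.0326 -> shift [-0.4414  0.0719 -0.1609] twist -42.66
```

>>> {"op": "send_rows", "data": {"motion": [[[-0.045, 0, -0.016, -8], [-0.09, 0, -0.032, -16], [-0.135, 0, -0.048, -24], [-0.18, 0, -0.064, -32], [-0.225, 0, -0.08, -40], [-0.27, 0, -0.098, -42.7], [-0.315, 0, -0.115, -42.7], [-0.36, 0, -0.131, -42.7]]]}}

```text
time: 1.7
tool_pos: [0.5176, 0.1261, 0.2516]
tool_rot: [-1.572, 0.001, -1.437]
contact_force: [1.1, -1.0, -0.9]
opening: 0.0301
```

Run:
```python
from h import *
go([*st(0,.195),.13])
```

```text
t 1.7 pos [0.5176 0.1261 0.2516] st [-0.0329  0.1167] a -82.35 F [ 1.11 -1.02 -0.94] op 0.0301 -> shift [-0.0781  0.1217  0.0331] twist 0.05
```

>>> {"op": "send_rows", "data": {"motion": [[[-0.045, 0, 0.02, 0], [-0.078, 0.01, 0.033, 0], [-0.078, 0.055, 0.033, 0], [-0.078, 0.1, 0.033, 0], [-0.078, 0.122, 0.033, 0], [-0.078, 0.122, 0.033, 0]]]}}

```text
time: 2.3
tool_pos: [0.5374, 0.2076, 0.1257]
tool_rot: [-1.58, 0.001, -1.437]
contact_force: [-0.6, -0.7, -0.2]
opening: 0.0301
```

Run:
```python
from h import *
from cell import read_camera
go([*st(0,.195),.098])
c=read_camera("scene");cv2.imwrite("pics/s1.png",cv2.resize(c["frame"][120:300,130:410],None,fx=2.8,fy=2.8)[:,:,::-1])
```

```text
t 2.3 pos [0.5374 0.2076 0.1257] st [-0.0026  0.1948] a -82.33 F [-0.56 -0.72 -0.17] op 0.0301 -> shift [-0.0002  0.0277  0.0028] twist 0.07
```

View pics/s1.png

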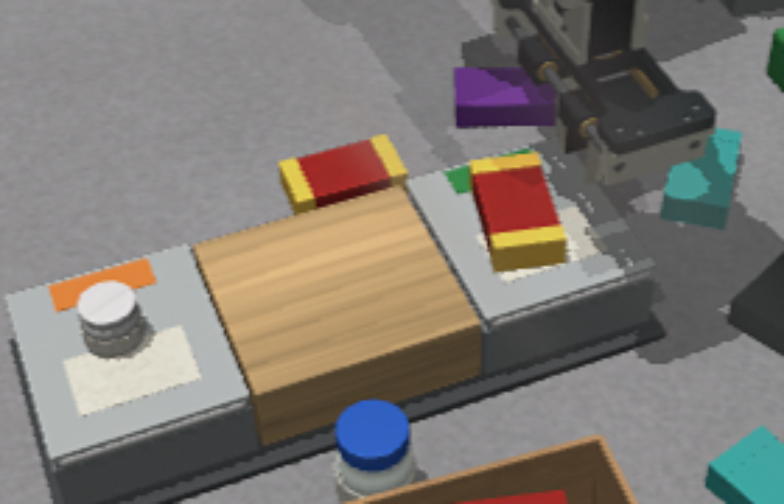

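>>> {"op": "send_rows", "data": {"motion": [[[0, 0.015, 0.002, 0], [0, 0.026, 0.003, 0], [0, 0.026, 0.003, 0], [0, 0.026, 0.003, 0]]]}}

```text
time: 2.75
tool_pos: [0.542, 0.2082, 0.1024]
tool_rot: [-1.575, 0.001, -1.437]
contact_force: [0.4, 0.4, 0.9]
opening: 0.0302
```

Run:
```python
from h import *
from cell import read_camera
go([*st(0,.160),.098])
c=read_camera("top");cv2.imwrite("pics/t1.png",cv2.resize(c["frame"][140:290,180:450],None,fx=2.9,fy=2.9)[:,:,::-1])
```

```text
t 2.75 pos [0.542  0.2082 0.1024] st [0.0021 0.1948] a -82.35 F [0.37 0.43 0.92] op 0.0302 -> shift [ 0.0348  0.0044 -0.0021] twist 0.05
```

View pics/t1.png

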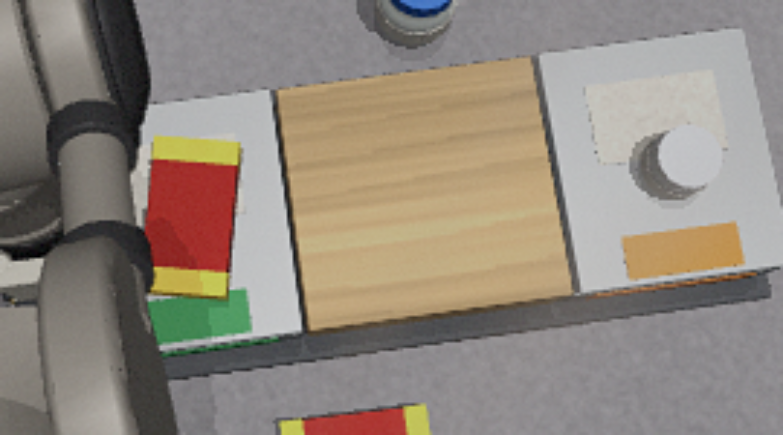

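>>> {"op": "send_rows", "data": {"motion": [[[0.005, 0.003, -0.002, 0], [0.01, 0.003, -0.002, 0], [0.015, 0.003, -0.002, 0], [0.02, 0.003, -0.002, 0], [0.025, 0.003, -0.002, 0], [0.03, 0.003, -0.002, 0], [0.035, 0.003, -0.002, 0], [0.035, 0.003, -0.002, 0]]]}}

```text
time: 3.6
tool_pos: [0.545, 0.1726, 0.0998]
tool_rot: [-1.574, 0.001, -1.438]
contact_force: [-0.0, -0.0, 0.0]
opening: 0.0304
```

Run:
```python
from h import *
from cell import read_camera
go([*st(0,.110),.098])
for n in ("top","scene"):
    c=read_camera(n);f=c["frame"][140:290,180:450] if n=="top" else c["frame"][150:290,130:400]
    cv2.imwrite(f"pics/{n}2.png",cv2.resize(f,None,fx=2.5,fy=2.5)[:,:,::-1])
```

```text
t 3.6 pos [0.545  0.1726 0.0998] st [0.0004 0.1591] a -82.38 F [-0.01 -0.05  0.01] op 0.0304 -> shift [ 0.0491  0.0017 -0.0004] twist 0.02
```

View pics/top2.png

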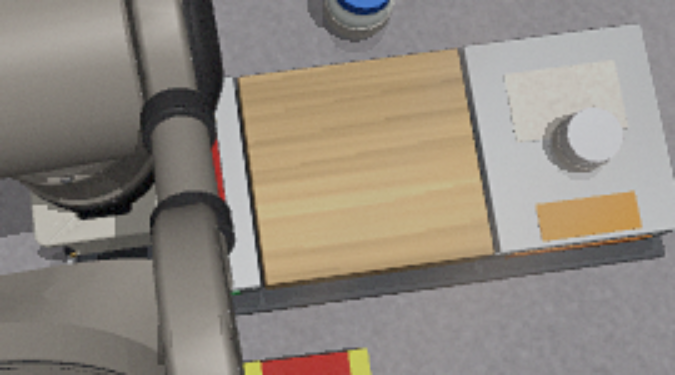

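View pics/scene2.png

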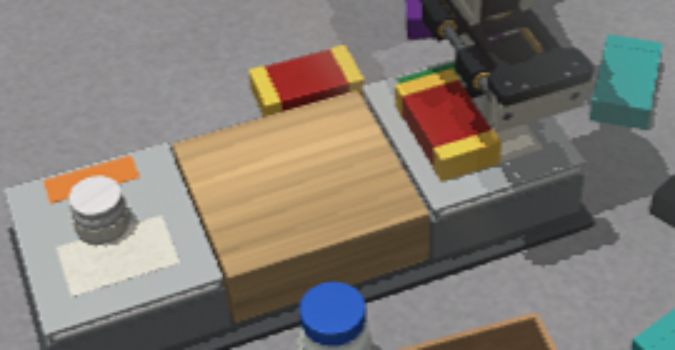

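>>> {"op": "send_rows", "data": {"motion": [[[0.008, 0.001, 0, 0], [0.016, 0.001, 0, 0], [0.024, 0.001, 0, 0], [0.032, 0.001, 0, 0], [0.04, 0.001, 0, 0], [0.048, 0.001, 0, 0], [0.056, 0.001, 0, 0], [0.062, 0.001, 0, 0]]]}}

```text
time: 4.5
tool_pos: [0.5532, 0.1107, 0.0986]
tool_rot: [-1.575, 0.001, -1.438]
contact_force: [-0.5, -0.0, -0.5]
opening: 0.0303
```

Run:
```python
from h import *
from cell import read_camera
go([*st(0,.040),.098])
for n in ("scene",):
    c=read_camera(n);f=c["frame"][140:290,180:450] if n=="top" else c["frame"][150:290,130:400]
    cv2.imwrite(f"pics/{n}3.png",cv2.resize(f,None,fx=2.5,fy=2.5)[:,:,::-1])
```

```text
t 4.5 pos [0.5532 0.1107 0.0986] st [0.0003 0.0967] a -82.39 F [-0.54 -0.02 -0.53] op 0.0303 -> shift [ 0.0567  0.0005 -0.0003] twist 0.01
```

View pics/scene3.png

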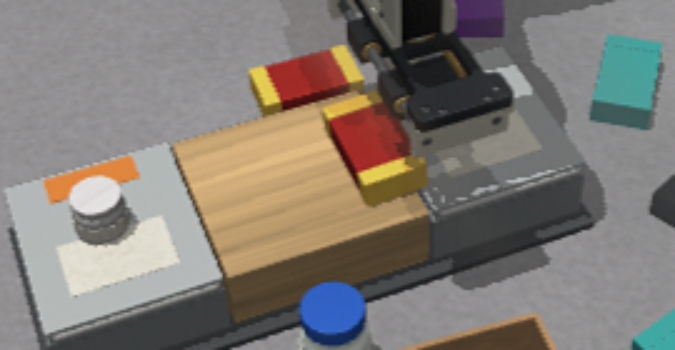

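>>> {"op": "send_rows", "data": {"motion": [[[0.008, 0, 0, 0], [0.016, 0, 0, 0], [0.024, 0, 0, 0], [0.032, 0, 0, 0], [0.04, 0, 0, 0], [0.048, 0, 0, 0], [0.055, 0, 0, 0], [0.058, 0, 0, 0]]]}}

```text
time: 5.35
tool_pos: [0.5612, 0.0517, 0.0986]
tool_rot: [-1.574, 0.0, -1.439]
contact_force: [-0.6, 1.0, -0.3]
opening: 0.0305
```

>>> {"op": "send_rows", "data": {"motion": [[[-0.006, 0, 0, 0], [-0.02, 0, 0, 0], [-0.04, -0.01, 0, 0], [-0.07, -0.05, 0, 0], [-0.11, -0.07, 0, 0], [-0.15, -0.07, 0, 0], [-0.19, -0.07, 0, 0], [-0.22, -0.07, 0, 0]]], "gripper": 0}}

```text
time: 6.15
tool_pos: [0.5311, 0.2736, 0.169]
tool_rot: [-1.574, 0.001, -1.437]
contact_force: [-0.1, -0.1, -0.4]
opening: 0.0006
```

```bash
cat > meas.py <<'E'
from h import *
from cell import read_camera
import sys
tag=sys.argv[1]
c=read_camera("top");f=c["frame"]
cv2.imwrite(f"pics/top{tag}.png",cv2.resize(f[120:320,180:460],None,fx=2.8,fy=2.8)[:,:,::-1])
s=read_camera("scene")
cv2.imwrite(f"pics/scene{tag}.png",cv2.resize(s["frame"][120:320,130:410],None,fx=2.8,fy=2.8)[:,:,::-1])
hsv=cv2.cvtColor(f,cv2.COLOR_RGB2HSV);H,S,V=[hsv[:,:,i].astype(int) for i in range(3)]
roi=np.zeros(H.shape,bool);roi[150:275,195:460]=1
red=((H<8)|(H>172))&(S>130);yel=(H>22)&(H<36)&(S>130)
def rep(n,m,z):
    for mm,ss,ce in big(m&roi,60):
        p=ray(c,np.argwhere(mm)[:,::-1],z)[:,:2];r=cv2.minAreaRect((p*1000).astype(np.float32))
        print(n,ss[4],'st ctr',np.round(tost(np.array(r[0])/1000)*1000,1),np.round(r[1],1),round(r[2],1),'corners',np.round([tost(q/1000)*1000 for q in cv2.boxPoints(r)]).tolist())
rep('carton',red|yel,.088);rep('red',red,.088);rep('green',(H>45)&(H<80)&(S>80),.066)
go([*st(-.058,.148),.13])
E
python3 meas.py 4
```

```text
carton 1565 st ctr [6.6 3.1] [91.2 52. ] 7.7 corners [[-39.0, 29.0], [-39.0, -23.0], [52.0, -23.0], [52.0, 29.0]]
red 1078 st ctr [6.7 3.2] [62.4 51.1] 7.7 corners [[-25.0, 29.0], [-24.0, -22.0], [38.0, -22.0], [38.0, 29.0]]
green 602 st ctr [-56.  147.1] [25.4 69.3] 7.6 corners [[-69.0, 182.0], [-69.0, 112.0], [-43.0, 112.0], [-43.0, 182.0]]
green 82 st ctr [-75.5 144.5] [ 2.4 95.9] 7.6 corners [[-77.0, 192.0], [-77.0, 97.0], [-74.0, 97.0], [-74.0, 192.0]]
t 6.25 pos [0.5307 0.2748 0.1687] st [-0.0003  0.2623] a -82.13 F [-0.05 -0.14 -0.49] op 0.0007 -> shift [ 0.1141  0.0387 -0.0581] twist 0.27
```

View pics/top4.png

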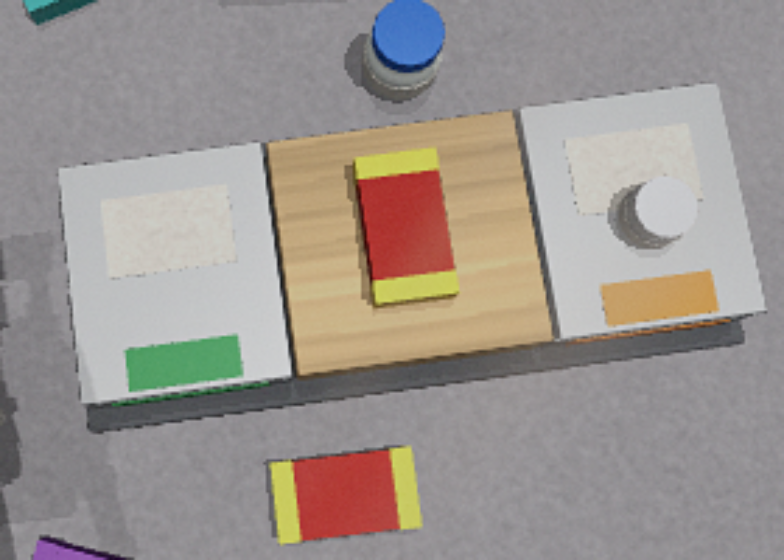

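View pics/scene4.png

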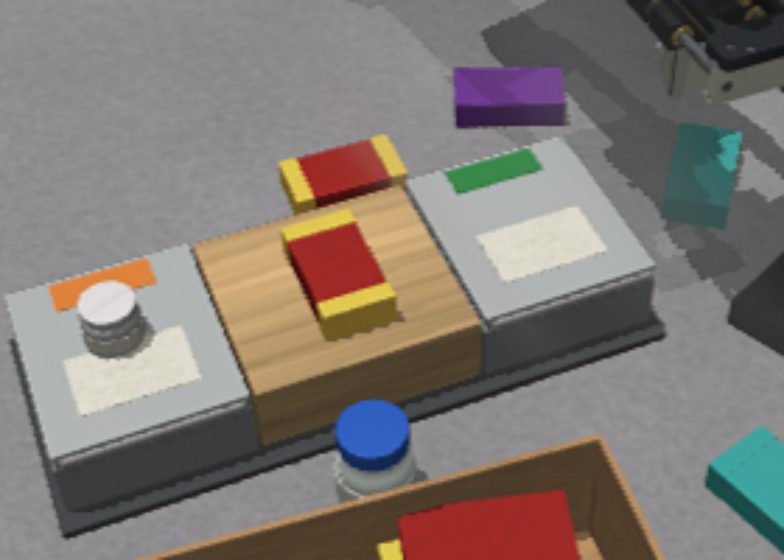

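Run:
```python
from h import *
go([*st(-.058,.148),.14],7.6)
```

```text
t 6.25 pos [0.5307 0.2748 0.1687] st [-0.0003  0.2623] a -82.13 F [-0.05 -0.14 -0.49] op 0.0007 -> shift [ 0.1141  0.0287 -0.0581] twist -89.73
```

>>> {"op": "send_rows", "data": {"motion": [[[0.015, 0, -0.008, -8], [0.03, 0, -0.016, -16], [0.045, 0, -0.024, -24], [0.06, 0, -0.032, -32], [0.075, 0, -0.04, -40], [0.09, 0, -0.048, -48], [0.105, 0, -0.055, -56], [0.114, 0, -0.058, -64]]]}}

```text
time: 7.05
tool_pos: [0.4879, 0.1531, 0.1687]
tool_rot: [-1.571, 0.004, -0.311]
contact_force: [-1.0, 0.6, -0.3]
opening: 0.0001
```

Run:
```python
from h import *
go([*st(-.058,.148),.12],7.6)
```

```text
t 7.05 pos [0.4879 0.1531 0.1687] st [-0.0588  0.1473] a -17.82 F [-1.01  0.57 -0.25] op 0.0001 -> shift [0.0006 0.0487 0.001 ] twist -25.42
```

>>> {"op": "send_rows", "data": {"motion": [[[0, 0.01, 0.001, -8], [0, 0.025, 0.001, -16], [0, 0.04, 0.001, -24], [0, 0.055, 0.001, -25.4], [0, 0.06, 0.001, -25.4], [0, 0.062, 0.001, -25.4], [0, 0.062, 0.001, -25.4], [0, 0.062, 0.001, -25.4]]]}}

```text
time: 7.85
tool_pos: [0.4884, 0.1542, 0.1074]
tool_rot: [-1.569, 0.003, 0.132]
contact_force: [1.5, -0.4, 0.4]
opening: 0.0002
```

Run:
```python
from h import *
from cell import read_camera
go([*st(-.058,.148),.091],7.6)
c=read_camera("scene");cv2.imwrite("pics/s5.png",cv2.resize(c["frame"][120:300,200:420],None,fx=3,fy=3)[:,:,::-1])
```

```text
t 7.85 pos [0.4884 0.1542 0.1074] st [-0.0582  0.1484] a 7.57 F [ 1.54 -0.36  0.42] op 0.0002 -> shift [ 0.0003  0.0164 -0.0004] twist -0.03
```

View pics/s5.png

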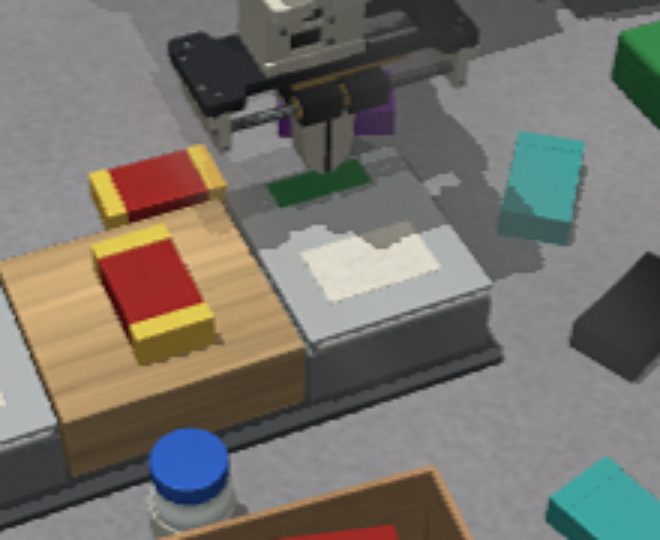

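>>> {"op": "send_rows", "data": {"motion": [[[0, 0.005, 0, 0], [0, 0.01, 0, 0], [0, 0.013, 0, 0], [0, 0.015, 0, 0], [0, 0.015, 0, 0], [0, 0.015, 0, 0]]]}}

```text
time: 8.5
tool_pos: [0.4883, 0.1542, 0.0923]
tool_rot: [-1.569, 0.003, 0.132]
contact_force: [-0.1, -0.5, -0.4]
opening: 0.0004
```

>>> {"op": "send_rows", "data": {"motion": [[[0, 0.001, 0, 0], [0, 0.001, 0, 0], [0, 0.002, 0, 0], [0, 0.002, 0, 0], [0, 0.003, 0, 0], [0, 0.003, 0, 0]]]}}

```text
time: 9.1
tool_pos: [0.4885, 0.1542, 0.0896]
tool_rot: [-1.569, 0.002, 0.132]
contact_force: [-0.0, 0.4, 4.4]
opening: 0.0007
```

Contact at about 1.4 mm down, 4.4 N. A little further.

>>> {"op": "send_rows", "data": {"motion": [[[0, 0.001, 0, 0], [0, 0.0015, 0, 0], [0, 0.002, 0, 0], [0, 0.002, 0, 0]]]}}

```text
time: 9.5
tool_pos: [0.4884, 0.1542, 0.0878]
tool_rot: [-1.57, 0.002, 0.132]
contact_force: [-0.6, -0.1, 4.8]
opening: 0.0003
```

>>> {"op": "send_rows", "data": {"motion": [[[0, 0.0005, 0, 0], [0, 0.001, 0, 0], [0, 0.001, 0, 0], [0, 0.001, 0, 0]]]}}

```text
time: 9.9
tool_pos: [0.4884, 0.1542, 0.0871]
tool_rot: [-1.57, 0.002, 0.132]
contact_force: [-1.0, -0.9, 5.2]
opening: 0.0004
```

>>> {"op": "send_rows", "data": {"motion": [[[0, 0.001, 0, 0], [0, 0.001, 0, 0], [0, 0.0015, 0, 0], [0, 0.0015, 0, 0]]]}}

```text
time: 10.3
tool_pos: [0.4885, 0.1542, 0.0865]
tool_rot: [-1.57, 0.002, 0.132]
contact_force: [-3.8, -1.3, 11.8]
opening: 0.0002
```

>>> {"op": "send_rows", "data": {"motion": [[[0, -0.02, 0, 0], [0, -0.055, 0, 0], [-0.01, -0.1, 0, 0], [-0.03, -0.14, 0, 0], [-0.06, -0.16, 0, 0], [-0.08, -0.17, 0, 0], [-0.08, -0.17, 0, 0], [-0.08, -0.17, 0, 0]]]}}

```text
time: 11.1
tool_pos: [0.4097, 0.1435, 0.2566]
tool_rot: [-1.57, 0.001, 0.132]
contact_force: [-0.3, 0.9, 0.7]
opening: 0.0005
```

```bash
python3 meas.py 6
```

```text
carton 1571 st ctr [6.8 3.3] [91.7 52.5] 7.7 corners [[-39.0, 29.0], [-39.0, -23.0], [53.0, -23.0], [53.0, 30.0]]
red 1080 st ctr [6.7 3.4] [62.4 51.6] 7.7 corners [[-25.0, 29.0], [-24.0, -22.0], [38.0, -22.0], [38.0, 29.0]]
green 353 st ctr [-33.  152.3] [23.1 76.1] 7.5 corners [[-45.0, 190.0], [-45.0, 114.0], [-22.0, 114.0], [-21.0, 190.0]]
t 11.2 pos [0.41   0.1435 0.2558] st [-0.1373  0.1482] a 7.57 F [-0.85 -0.54 -0.17] op 0.0006 -> shift [ 0.0796  0.1256 -0.0003] twist 89.97
```

View pics/scene6.png

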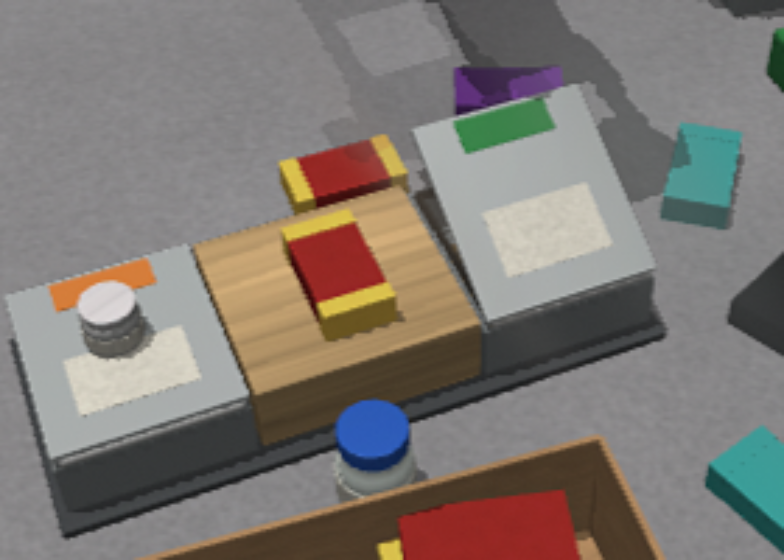

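View pics/top6.png

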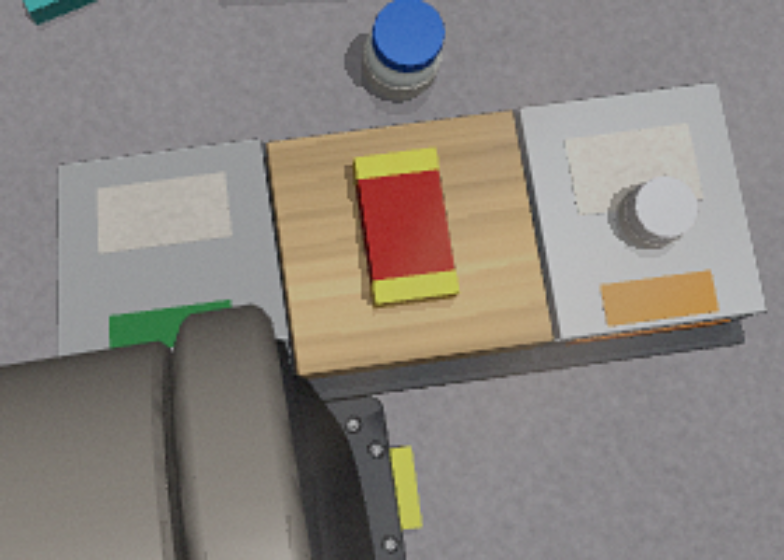

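The green lid is ajar (its pad is near (505,125) in the scene crop). The carton lies wholly on the deck, the orange lid is shut and the arm is clear.

```bash
python3 -c "
from cell import hand_in
print(hand_in())"
```

```text
the job is handed in; nothing more can be done
None
```

I pushed the red-and-yellow carton off the green-marked lid onto the wooden deck. I used two part-open fingertips and never gripped it. I then shut the fingers, pressed the green pad until the lid met its stop, and backed the arm up and away. The job was handed in at about 11 s.

What the last pictures and readings showed:
- **Carton:** it lies flat and square on the deck, centred about (7, 3) mm from the deck's centre. Its nearest edge is about 22 mm inside the deck's edge.
- **Green lid:** it sprang up and stands ajar. I saw this in the pictures but did not measure the angle.
- **Everything else:** the orange lid is shut, and the tin and jar look unmoved. The spare carton looks unmoved too, though the arm partly hid it in the last top view.
- **Arm:** it was clear of everything, with the measured tool force within noise (about 1 N).

Force and position did not quite match the description. I read only about 5 N where the catch should let go, and about 12 N at the stop, above the 6–8 N given for pressing the pad. It is well under the 40 N limit.

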